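# Refit the T-handle on the wine line's valve and open it

## Task

The loose T-handle belongs on the bare square spindle of the valve in the bolted-down pipe line. Fit it squarely and fully home on the spindle with its bar lying across the pipe (valve shut or nearly so), then turn it anticlockwise, seen from above, as far as it goes, so that the valve is open and the bar lies along the pipe. Leave the handle sitting home on the spindle, and leave the bottle, the jar, the clamp ring and the box of corks where they stand.

Things in the scene. Friction and masses are not known exactly. Their poses are not given: they have to be found in the camera images.
- handle: Loose dark-grey metal T-handle, 58 mm tall, 0.25 kg, standing on its hub. Hub: 46 x 46 mm square block, 34 mm high, sides parallel to the handle's x and y, a square bore in its underside. Across its top a bar 130 mm long (along x), 18 mm wide (y), 24 mm tall (34 to 58 mm above the underside), centred over the bore. Origin: centre of the underside; z up.
- bore (a point): Centre of the bore's mouth, on the handle's underside (same point and axes as handle). The bore is 24 x 24 mm, 28 mm deep, sides parallel to the hub's, with a 2 mm chamfer at the mouth.
- valve: Fixed steel pipe line on a 110 x 320 mm base plate. Origin: plate's centre, at table height. The 38 mm pipe runs along the valve's y, 55 mm above the table; the valve with the upright spindle is at its middle (x = y = 0). A round strainer (68 mm across, 129 mm tall, glass middle) stands at y = +125 mm; a flange closes the end at y = -147 mm. z up.
- seat (a point): Centre of the round brass shoulder (52 mm across, 110 mm above the table) on which the fitted handle's underside rests; turns with the spindle. A 22 x 22 mm square spindle stands 24 mm up from it, its top 5 mm tapering to 16 mm. z up; x, y parallel to the square's sides. At spindle angle 0 its x is the valve's x (across the pipe).
- spindle (a joint): Angle of the valve spindle: 0 = shut, +1.57 rad = fully open (a stop at each end); grows anticlockwise seen from above. It turns stiffly (about 0.12 N m) and stays where it is left. It starts shut or up to 0.35 rad open.
- bottle: Green glass wine bottle, 76 mm across, 290 mm tall, upright; origin at the centre of its foot. 
- jar: Amber jar, 90 mm across, 110 mm tall, upright; origin at the centre of its foot. 
- clampring: Steel clamp ring lying flat, 72 mm outside, 50 mm inside, 18 mm high; origin at the centre of its underside. 
- corkbox: Open plywood box of corks, 120 x 100 mm, 60 mm high; origin at the centre of its underside. 
There are look-alikes about, which are no part of the job. Several things look just like the handle: the one meant starts farthest to the robot's right.

How it is judged (in metres and radians):
On the way:
1. the handle sits fully home on the spindle with its bar across the pipe (z of bore in the frame of seat between -0.004 and 0.004 m and horizontal distance between bore and seat below 0.005 m and angle between handle's own z axis and vertical below 0.1 rad and angle between the x axis of handle and the y axis of valve, either way round above 0.9 rad), for 0.2 s.
At the end, for the whole second after the job is handed in: The handle's underside rests on the spindle's shoulder (within 4 mm in height, 5 mm sideways, tilted under 0.1 rad), the spindle is open past 1.4 rad, the bar lies along the pipe within 0.27 rad, and the handle is at rest (z of bore in the frame of seat between -0.004 and 0.004 m and horizontal distance between bore and seat below 0.005 m and angle between handle's own z axis and vertical below 0.1 rad and value of joint spindle above 1.4 rad and angle between the x axis of handle and the y axis of valve, either way round below 0.27 rad and linear speed of handle below 0.02 m/s and velocity of joint spindle below 0.1 rad/s); the robot touches nothing.
It fails at once if the wine bottle is shifted by more than 30 mm or knocked over (distance of bottle from where it was at the start of the episode above 0.03 m or angle between bottle's own z axis and vertical above 0.4 rad).
It fails at once if the jar is shifted by more than 30 mm or knocked over (distance of jar from where it was at the start of the episode above 0.03 m or angle between jar's own z axis and vertical above 0.4 rad).
It fails at once if the clamp ring is shifted by more than 30 mm or knocked over (distance of clampring from where it was at the start of the episode above 0.03 m or angle between clampring's own z axis and vertical above 0.4 rad).
It fails at once if the box of corks is shifted by more than 30 mm or knocked over (distance of corkbox from where it was at the start of the episode above 0.03 m or angle between corkbox's own z axis and vertical above 0.4 rad).
It also fails if it takes over 56 s, if anything falls off the work surface, if the arm or the gripper's body presses on something with over 40 N, if the wrist force passes 120 N, or if a joint passes its speed limit or range.

## Robot

A 6-joint arm with a two-finger parallel gripper is mounted at the origin on the work surface. World frame = base frame: x ahead of the robot, y to its left, z up, the work surface at z = 0. Lengths are in m, angles in degrees, forces in N, time in s.
With the tool pointing down it reaches from about 0.4 to 0.825 m from the base axis. Payload 7 kg.
Tool frame: the origin (TCP) lies between the finger pads; the fingertips stand 22 mm ahead of it and the grasp point (between the pads) lies 3 mm ahead of it; z points along the fingers, y is the line along which they close (so a half turn about z gives the same grasp; the last joint's range is limited). The gripper opens to 88 mm and grips with 3 to 60 N. Pads are 19 mm wide; open, the fingers measure 130 mm over their backs; the gripper's body (78 mm by 193 mm) begins 47 mm behind the grasp point.
Start: joints at [-50.873, 20.546, 0.682, 0, -70.136, -16.507], TCP at [0.26, -0.623, 0.249] pointing down, gripper open.
Joint ranges: [-176.03, 176.03], [-82.01, 121.73], [-58.28, 71.71], [-173.87, 95.51], [-174.79, -0.11], [-173.66, 173.66]. Speed limits (degrees/s): [136.94, 136.94, 172.46, 180, 180, 180].

## Interface

Orientations are given as [roll, pitch, yaw] about the fixed x, y, z axes, in that order (R = Rz(yaw) Ry(pitch) Rx(roll)).
In Python, from plant import ctrl gives the robot as it stands.
- The arm moves only by the tool apply_moves, never from a script. Its argument "targets" is a list of rows, each an object with "travel": the shift along the tool's x, y, z in mm, a list of three; "roll": the turn about the tool's z in degrees; "jaw": the finger opening in mm, from 0 to 87.6. In form: [{"travel": [tx, ty, tz], "roll": roll, "jaw": jaw}, ...]. A call has 1 to 10 rows; each row shifts and turns the commanded pose from where the row before left it, along the tool's axes as they then stand; what a row does not reach is not made up. A row lasts 1/10 s, in which the tool goes at most 50 mm and 8.59 degrees, less where a joint would pass 70% of its speed; a pose out of reach is approached as far as the arm can. A call with a gripper value outside its range is refused whole. The fingers move at their own pace and stop on an object; the grip force is fixed at half the most. Time passes only in rows, so rows that do not move let the fingers close. It gives the time, the measured TCP pose, the force, the opening and the grip force at its end, in the units of the state.
- ctrl.get_obs(): the state, without advancing time (a new reading comes with each control period).
- ctrl.snapshot(name): name is "scene" or "side" or "wrist"; returns the picture (420x560x3 uint8, red, green, blue); there is no depth.
- ctrl.calibration(name): a dict with "K" (3x3 intrinsics, pixels), "dist_coeffs" ([k1, k2, p1, p2, k3] as OpenCV has them; the pictures are not rectified), "extrinsics" (4x4, takes a point from camera to world coordinates); the wrist camera has in their place "hand_eye" (4x4, takes a point from camera to tool coordinates, whose origin is the TCP and whose axes are the flange's). Camera axes: x right, y down, z forward; pixel columns grow to the right and rows downward; lengths in m; the calibration is good to about 2 mm. A picture is of the moment at which its call begins: read the wrist's pose just before it. calibration takes no time and is no camera call.
- ctrl.close_job(): hands the job in; it is judged then, once.
The state is a dict: "clock": time; "joint_pos": joint angles; "qvel": joint speeds; "tau": joint torques, N m; "tool_pos": TCP position; "orientation": TCP orientation; "force": force on the tool from outside, world axes, zero at the start; "moment": the same for the moment, N m; "opening": finger opening in m; "gripper_force": force on a finger pad.
Only numpy, scipy, OpenCV 4.12 (cv2) and the standard library are available. Lean on these libraries where they do the work, as an engineer would, in place of code of your own. Each camera call takes 0.05 s, during which the arm holds its last target. There are 200 camera calls.

## Working session

There is one attempt and no reset: what is moved stays moved. The work goes in short steps, Python scripts to look and compute and a tool call to move; the robot and the scene stay as the last step left them, time stands still between calls to the robot, and variables do not carry over. Pictures are saved under pics/ and viewed, at most 10 in all, crops included, and the job is handed in when it is done.

Besides the shell and the picture viewer there is one more tool, called after "Request:" as a command line: name --argument value ..., lists and objects as JSON in quotes. apply_moves: Moves the arm, as the interface text tells. Its arguments: {"type":"object","properties":{"targets":{"type":"array","items":{"type":"object","properties":{"travel":{"type":"array","items":{"type":"number"}},"roll":{"type":"number"},"jaw":{"type":"number"}}}}},"required":["targets"]}

```bash
mkdir -p pics; ls
cat > h.py <<'E'
import numpy as np, cv2
from plant import ctrl
from scipy.spatial.transform import Rotation as R
def pose():
    o=ctrl.get_obs(); T=np.eye(4)
    T[:3,:3]=R.from_euler('xyz',o['orientation'],degrees=True).as_matrix(); T[:3,3]=o['tool_pos']; return T
def shot(name,fn=None):
    T=pose(); im=ctrl.snapshot(name)[:,:,::-1].copy(); c=ctrl.calibration(name)
    E=np.array(c['extrinsics']) if name!='wrist' else T@np.array(c['hand_eye'])
    if fn: cv2.imwrite(fn,im)
    np.savez('pics/'+name+'.npz',im=im,E=E)
    return im,E
def load(name):
    d=np.load('pics/'+name+'.npz'); return d['im'],d['E']
def cast(name,E,uv,z):
    c=ctrl.calibration(name)
    p=cv2.undistortPoints(np.array(uv,float).reshape(-1,1,2),np.array(c['K']),np.array(c['dist_coeffs']))[:,0]
    d=np.c_[p,np.ones(len(p))]@E[:3,:3].T; o=E[:3,3]
    return o+d*((z-o[2])/d[:,2])[:,None]
def proj(name,E,X):
    c=ctrl.calibration(name); I=np.linalg.inv(E)
    return cv2.projectPoints(np.array(X,float).reshape(-1,1,3),cv2.Rodrigues(I[:3,:3])[0],I[:3,3],np.array(c['K']),np.array(c['dist_coeffs']))[0][:,0]
E
python3 - <<'E'
from h import *
o=ctrl.get_obs();print(o)
for n in('scene','side','wrist'):
    im,E=shot(n,f'pics/{n}0.png');print(n,E.round(3).tolist(),np.array(ctrl.calibration(n)['K']).round(0).tolist())
E
```

```text
pics
{'clock': 0.0, 'joint_pos': array([-5.08732268e+01,  2.05891519e+01,  6.32305657e-01, -2.21063669e-02,
       -7.01363188e+01, -1.65060784e+01]), 'qvel': array([ 0.04430422,  0.07661497,  0.06886877,  0.01922688, -0.00306501,
       -0.01731767]), 'tau': array([ 4.46336317e-04, -5.82717705e+01,  2.93055207e+01,  6.99754760e+00,
        6.86664323e-03, -1.55706061e-04]), 'tool_pos': array([ 0.2594149 , -0.6226441 ,  0.24763104]), 'orientation': array([ 1.79904769e+02, -6.54758197e-03, -1.57386828e+02]), 'force': array([ 0.37078648, -0.05864653, -0.39257117]), 'moment': array([-0.04521719,  0.02288784, -0.00081322]), 'gripper_force': 0.0, 'opening': 0.08832969649360288}
scene [[0.828, 0.479, -0.291, 0.945], [0.561, -0.721, 0.408, -0.45], [-0.015, -0.501, -0.865, 1.043], [0.0, 0.0, 0.0, 1.0]] [[394.0, 0.0, 278.0], [0.0, 394.0, 206.0], [0.0, 0.0, 1.0]]
side [[0.719, -0.381, 0.582, -0.393], [-0.695, -0.399, 0.598, -1.045], [0.004, -0.834, -0.551, 1.074], [0.0, 0.0, 0.0, 1.0]] [[543.0, 0.0, 276.0], [0.0, 543.0, 205.0], [0.0, 0.0, 1.0]]
wrist [[-0.384, 0.886, 0.258, 0.189], [0.923, 0.369, 0.108, -0.653], [0.001, 0.28, -0.96, 0.384], [0.0, 0.0, 0.0, 1.0]] [[302.0, 0.0, 282.0], [0.0, 302.0, 207.0], [0.0, 0.0, 1.0]]
```

View pics/scene0.png

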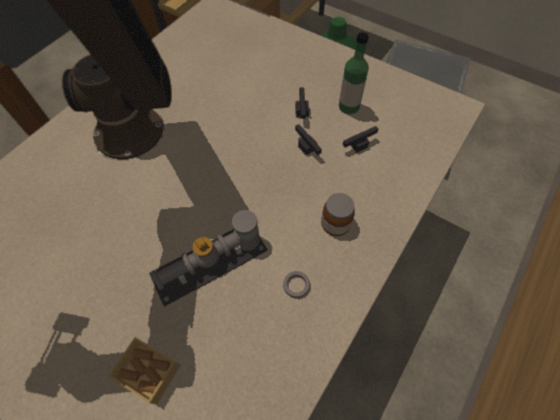

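View pics/side0.png

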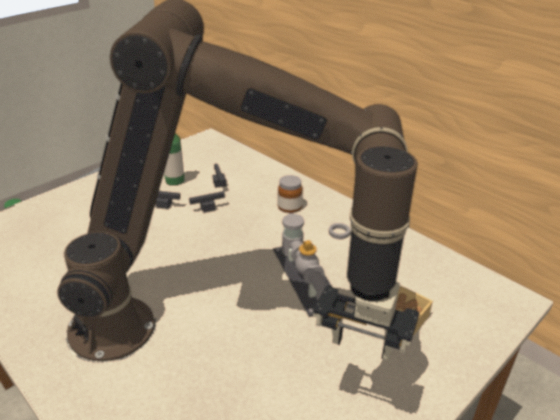

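View pics/wrist0.png

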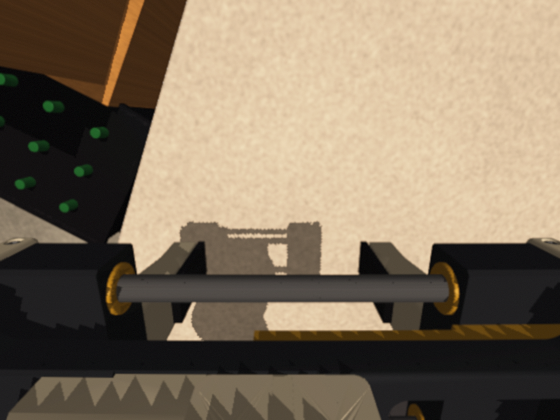

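The scene view shows three T-handles at about (302,103), (308,140) and (361,138). The valve's brass spindle is at (203,247), the strainer at (245,228), the jar at (339,213), the ring at (296,284), the corks at (145,372) and the bottle at (353,85). The wrist view shows only table.

Run:
```python
from h import *
im,E=load('scene')
hsv=cv2.cvtColor(im,cv2.COLOR_BGR2HSV)
m=(hsv[...,2]<60).astype(np.uint8); 
n,l,s,c=cv2.connectedComponentsWithStats(m)
for i in range(1,n):
    x,y,w,h,a=s[i]
    if 60<a<2500 and 270<x<400 and 80<y<170:
        P=cast('scene',E,[c[i]],.045)[0]; print(s[i],c[i].round(1),P.round(3))
pts={'valve':((203,244),.12),'strtop':((245,217),.129),'jar':((339,200),.11),'ring':((296,284),.018),'bottlefoot':((351,107),0),'corkctr':((145,372),.05),
 'pl1':((152,278),0.005),'pl2':((165,300),.005),'pl3':((267,253),.005)}
for k,(uv,z) in pts.items(): print(k,cast('scene',E,[uv],z)[0].round(3))
print(cast('scene',E,[(300,90),(305,110),(297,127),(320,152),(345,143),(377,129)],.058).round(3))
b=cv2.resize(im[60:240,230:420],None,fx=3,fy=3,interpolation=cv2.INTER_CUBIC); cv2.imwrite('pics/cropH.png',b)
```

```text
[296  88  13  31 248] [301.9 106.4] [0.455 0.391 0.045]
[340 102  20  12 145] [349.  108.6] [0.595 0.47  0.045]
[296 125  25  30 359] [306.9 142.4] [0.553 0.267 0.045]
[343 127  35  26 378] [359.9 140.3] [0.691 0.368 0.045]
valve [ 0.536 -0.216  0.12 ]
strtop [ 0.583 -0.097  0.129]
jar [0.759 0.097 0.11 ]
ring [ 0.776 -0.142  0.018]
bottlefoot [0.581 0.522 0.   ]
corkctr [ 0.602 -0.53   0.05 ]
pl1 [ 0.433 -0.346  0.005]
pl2 [ 0.505 -0.372  0.005]
pl3 [ 0.655 -0.108  0.005]
[[0.415 0.441 0.058]
 [0.479 0.372 0.058]
 [0.497 0.294 0.058]
 [0.613 0.248 0.058]
 [0.66  0.322 0.058]
 [0.718 0.429 0.058]]
```

View pics/cropH.png

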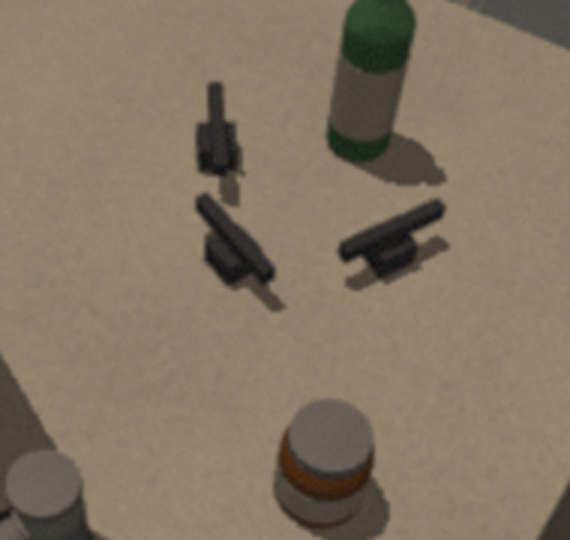

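Seen close, the three handles are distinct: the target, farthest to the robot's right, is the one at scene (308,140), about (0.555, 0.271) with its bar near -22°. The valve x axis is also near -22°. First I'll go over the valve to look at the spindle.

```bash
cat >> h.py <<'E'
def go(x,y,z,yaw=None):
    T=pose(); d=T[:3,:3].T@(np.array([x,y,z])-T[:3,3])*1000
    psi=np.degrees(np.arctan2(T[1,0],T[0,0])); print('travel',d.round(1),'pos',(T[:3,3]*1000).round(1),'yaw',psi.round(2), 'roll', None if yaw is None else round(-((yaw-psi+180)%360-180),2))
E
python3 -c "
from h import *
go(.536,-.216,.36,158.4)"
```

```text
travel [-411.7  269.3 -111.9] pos [ 259.5 -622.8  247.8] yaw -157.38 roll 44.22
```

Request:
apply_moves --targets '[{"travel": [-30,20,-30]},{"travel": [-34,22,-20]},{"travel": [-39,25,-15]},{"travel": [-39,25,-15]},{"travel": [-39,25,-12]},{"travel": [-39,25,-10]},{"travel": [-39,25,-10]},{"travel": [-39,25,0]},{"travel": [-39,25,0]},{"travel": [-39,26,0]}]'

```text
validation failed for argument at $.ta...
```

Request:
apply_moves --targets '[{"travel": [-35,26,0]},{"roll": 8},{"roll": 8},{"roll": 8},{"roll": 8},{"roll": 8},{"roll": 4.2},{},{}]'

```text
validation failed for argument at $.ta...
```

```bash
python3 -c "
from h import *
shot('wrist','pics/w1.png'); go(.536,-.216,.36,158.4); print(ctrl.get_obs()['joint_pos'].round(1))"
```

```text
travel [-411.7  269.3 -111.8] pos [ 259.5 -622.8  248. ] yaw -157.38 roll 44.22
[-50.9  20.6   0.7  -0.  -70.1 -16.5]
```

View pics/w1.png

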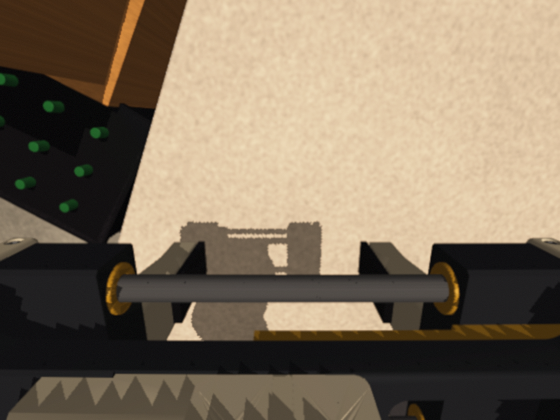

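The moves were refused because every row needs all three fields, so the arm did not move and the wrist view is unchanged. I'll resend complete rows.

Request:
apply_moves --targets '[{"travel": [-30,20,-30],"roll": 0,"jaw": 87},{"travel": [-34,22,-20],"roll": 0,"jaw": 87},{"travel": [-39,25,-15],"roll": 0,"jaw": 87},{"travel": [-39,25,-15],"roll": 0,"jaw": 87},{"travel": [-39,25,-12],"roll": 0,"jaw": 87},{"travel": [-39,25,-10],"roll": 0,"jaw": 87},{"travel": [-39,25,-10],"roll": 0,"jaw": 87},{"travel": [-39,25,0],"roll": 0,"jaw": 87},{"travel": [-39,25,0],"roll": 0,"jaw": 87},{"travel": [-39,26,0],"roll": 0,"jaw": 87}]'

```text
clock: 1.2
tool_pos: [0.5139, -0.2523, 0.3608]
orientation: [-180.0, 0.0, -157.4]
force: [0.9, -0.6, -0.4]
opening: 0.087
gripper_force: 0.0
```

Request:
apply_moves --targets '[{"travel": [-35,26,0],"roll": 0,"jaw": 87},{"travel": [0,0,0],"roll": 8,"jaw": 87},{"travel": [0,0,0],"roll": 8,"jaw": 87},{"travel": [0,0,0],"roll": 8,"jaw": 87},{"travel": [0,0,0],"roll": 8,"jaw": 87},{"travel": [0,0,0],"roll": 8,"jaw": 87},{"travel": [0,0,0],"roll": 4.2,"jaw": 87},{"travel": [0,0,0],"roll": 0,"jaw": 87},{"travel": [0,0,0],"roll": 0,"jaw": 87}]'

```text
clock: 2.1
tool_pos: [0.5354, -0.2166, 0.3605]
orientation: [180.0, -0.0, 158.6]
force: [0.3, -0.2, -0.5]
opening: 0.0873
gripper_force: 0.0
```

```bash
python3 -c "
from h import *
shot('wrist','pics/w2.png'); go(.536,-.216,.36,158.4); print(ctrl.get_obs()['joint_pos'].round(1))"
```

```text
travel [-0.3  0.8  0.5] pos [ 535.4 -216.7  360.5] yaw 158.54 roll 0.14
[  -2.6    8.4   -1.2   -0.   -80.4 -108.8]
```

View pics/w2.png

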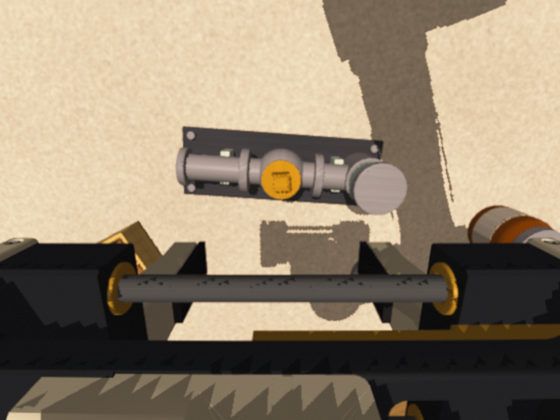

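The wrist view shows the valve line with the brass shoulder and square spindle at (282,180). The strainer is at (378,187). Next I'll measure the shoulder, pipe direction and square.

Run:
```python
from h import *
im,E=load('wrist')
hsv=cv2.cvtColor(im,cv2.COLOR_BGR2HSV)
m=cv2.inRange(hsv,(8,130,60),(35,255,255)); m[:150]=0;m[215:]=0;m[:,:255]=0;m[:,310:]=0
m=cv2.morphologyEx(m,cv2.MORPH_CLOSE,np.ones((9,9)))
c=max(cv2.findContours(m,0,1)[0],key=cv2.contourArea); e=cv2.fitEllipse(cv2.convexHull(c)); print(e)
print('seat',cast('wrist',E,[e[0]],.110))
# plate corners
P=cast('wrist',E,[(184,127),(382,142),(185,193)],.01); print(P.round(4)); d=P[1]-P[0]; print(np.linalg.norm(d),np.degrees(np.arctan2(d[1],d[0])))
S=cast('wrist',E,[(378,187)],.129)[0]; s=cast('wrist',E,[e[0]],.110)[0]; d=S-s; print('strainer dir',np.degrees(np.arctan2(d[1],d[0])),np.hypot(*d[:2]))
b=cv2.resize(im[150:210,250:315],None,fx=9,fy=9,interpolation=cv2.INTER_CUBIC); cv2.imwrite('pics/cropS.png',b)
```

```text
((280.7582702636719, 179.6856231689453), (39.62911605834961, 40.364498138427734), 115.02874755859375)
seat [[ 0.53425498 -0.21908926  0.11      ]]
[[ 0.4192 -0.3368  0.01  ]
 [ 0.5545 -0.0554  0.01  ]
 [ 0.515  -0.3828  0.01  ]]
0.31221482746813906 64.33109763454263
strainer dir 65.97305260631866 0.12134356466089924
```

View pics/cropS.png

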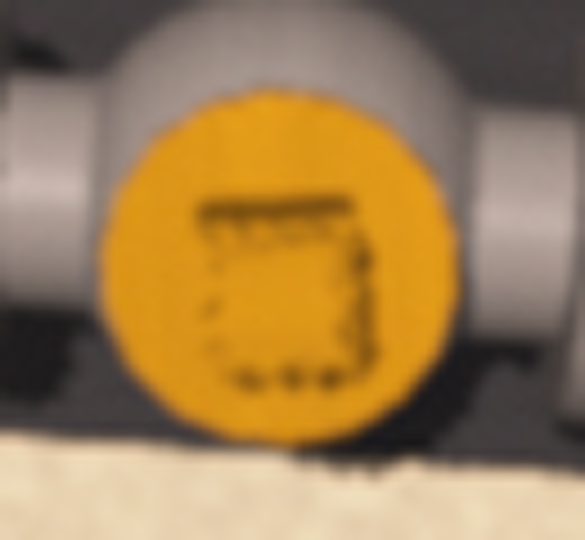

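The crop shows the square spindle, with its camera-side edge running from about (197,207) to (352,200). It is turned slightly anticlockwise relative to the pipe, by about 7°.

Run:
```python
from h import *
im,E=load('wrist')
f=lambda p:(250+(p[0]+.5)/9-.5,150+(p[1]+.5)/9-.5)
for a,b,z in [((197,208),(352,200),.11),((205,216),(352,208),.12),((372,240),(377,365),.11),((225,388),(345,382),.12)]:
    P=cast('wrist',E,[f(a),f(b)],z);d=P[1]-P[0];print(P.round(4).tolist(),np.degrees(np.arctan2(d[1],d[0])).round(1),np.hypot(d[0],d[1]).round(4))
# pipe edges on the plate: lower edge line
P=cast('wrist',E,[(185,193),(340,204.5)],.01);d=P[1]-P[0];print(np.degrees(np.arctan2(d[1],d[0])))
go(.552,.269,.36,158.4)
```

```text
[[0.5213, -0.2269, 0.11], [0.5283, -0.2058, 0.11]] 71.5 0.0223
[[0.5213, -0.2253, 0.12], [0.5277, -0.2058, 0.12]] 71.7 0.0206
[[0.5348, -0.2052, 0.11], [0.5523, -0.2111, 0.11]] -18.7 0.0185
[[0.5453, -0.2319, 0.12], [0.5507, -0.2157, 0.12]] 71.5 0.0171
64.17039063227107
travel [162.2 458.1   0.5] pos [ 535.4 -216.7  360.5] yaw 158.54 roll 0.14
```

Request:
apply_moves --targets '[{"travel": [12,34,0],"roll": 0,"jaw": 87},{"travel": [15,43,0],"roll": 0,"jaw": 87},{"travel": [16,46,0],"roll": 0,"jaw": 87},{"travel": [16,46,0],"roll": 0,"jaw": 87},{"travel": [16,46,0],"roll": 0,"jaw": 87},{"travel": [16,46,0],"roll": 0,"jaw": 87},{"travel": [16,46,0],"roll": 0,"jaw": 87},{"travel": [16,46,0],"roll": 0,"jaw": 87},{"travel": [16,46,0],"roll": 0,"jaw": 87},{"travel": [16,46,0],"roll": 0,"jaw": 87}]'

```text
clock: 3.15
tool_pos: [0.5547, 0.2562, 0.3608]
orientation: [180.0, 0.0, 158.5]
force: [0.7, -0.4, 0.2]
opening: 0.087
gripper_force: 0.0
```

Request:
apply_moves --targets '[{"travel": [7,12,40],"roll": 0,"jaw": 87},{"travel": [0,0,40],"roll": 0,"jaw": 87},{"travel": [0,0,20],"roll": 0,"jaw": 87},{"travel": [0,0,0],"roll": 0,"jaw": 87},{"travel": [0,0,0],"roll": 0,"jaw": 87}]'

```text
clock: 3.65
tool_pos: [0.5534, 0.2679, 0.2614]
orientation: [-180.0, 0.0, 158.5]
force: [-0.8, -0.6, 1.3]
opening: 0.0874
gripper_force: 0.0
```

Run:
```python
from h import *
im,E=shot('wrist','pics/w3.png'); print(ctrl.get_obs()['joint_pos'].round(1)); go(.552,.269,.36,158.4)
v=im.max(2); m=(v<75).astype(np.uint8); m[235:]=0
n,l,s,c=cv2.connectedComponentsWithStats(m)
for i in range(1,n):
    if s[i][4]>300: print(s[i],c[i].round(1),cast('wrist',E,[c[i]],.05).round(4))
```

```text
[  44.    14.4   -6.2    0.   -69.3 -155.6]
travel [  1.8   0.3 -97.8] pos [553.8 268.1 262.2] yaw 158.46 roll 0.06
[ 327    0   83  107 1113] [361.8  59.1] [[0.4567 0.3952 0.05  ]]
[445 103  27  52 625] [454.9 128.7] [[0.5628 0.4712 0.05  ]]
[ 526  105   34   66 1793] [545.  136.8] [[0.609  0.5655 0.05  ]]
[ 272  123   38  110 2312] [290.3 173.2] [[0.5423 0.2816 0.05  ]]
[377 220  44  15 529] [396.9 228.1] [[0.6535 0.3787 0.05  ]]
```

View pics/w3.png

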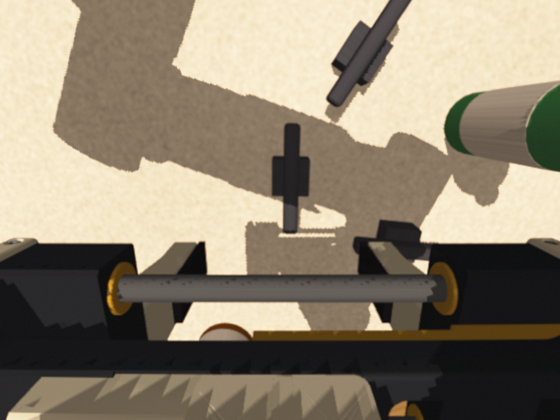

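The wrist view shows the target handle upright in the image, with its bar from (292,124) to (290,232) and its hub spanning columns 272–310 and rows 157–195. One look-alike is at (365,55) and another is behind the right finger.

Run:
```python
from h import *
im,E=load('wrist')
v=im.max(2); m=(v<75).astype(np.uint8); m[235:]=0
n,l,s,c=cv2.connectedComponentsWithStats(m); i=l[170,290]; k=(l==i)
for r in list(range(124,234,7)): 
    x=np.where(k[r])[0]; print(r,x.min(),x.max(),end=' | ')
print(np.where(k[:,290])[0][[0,-1]],[np.where(k[:,q])[0][[0,-1]].tolist() for q in(275,279,303,307)])
rows=[136,140,144,148,152,200,205,210,215,220,225]
uv=[((np.where(k[r])[0].min()+np.where(k[r])[0].max())/2,r) for r in rows]
P=cast('wrist',E,uv,.058); f=np.polyfit(P[:,0],P[:,1],1); print('yaw bar',np.degrees(np.arctan(f[0])))
print(cast('wrist',E,[(290,232),(291.5,127)],.058), cast('wrist',E,[(291,195.3)],.034))
print('hub y',cast('wrist',E,[(272,180),(310,180)],.034))
```

```text
124 286 297 | 131 284 299 | 138 284 299 | 145 284 299 | 152 284 298 | 159 272 308 | 166 272 309 | 173 272 308 | 180 272 308 | 187 272 308 | 194 272 307 | 201 283 297 | 208 284 297 | 215 284 296 | 222 284 296 | 229 283 296 | [123 232] [[156, 195], [156, 195], [157, 195], [157, 195]]
yaw bar -22.06491224135812
[[0.60724005 0.25587292 0.058     ]
 [0.49405277 0.30131041 0.058     ]] [[0.57118031 0.27174567 0.034     ]]
hub y [[0.54467945 0.25706094 0.034     ]
 [0.56171258 0.30027592 0.034     ]]
```

Run:
```python
from h import *
go(.5485,.2803,.029,157.94)
```

```text
travel [  9.7   9.  233.2] pos [553.8 268.1 262.2] yaw 158.46 roll 0.52
```

Request:
apply_moves --targets '[{"travel": [9.7,9,20],"roll": 0.5,"jaw": 87},{"travel": [0,0,35],"roll": 0,"jaw": 87},{"travel": [0,0,40],"roll": 0,"jaw": 87},{"travel": [0,0,40],"roll": 0,"jaw": 87},{"travel": [0,0,35],"roll": 0,"jaw": 87},{"travel": [0,0,30],"roll": 0,"jaw": 87},{"travel": [0,0,20],"roll": 0,"jaw": 87},{"travel": [0,0,13],"roll": 0,"jaw": 87},{"travel": [0,0,0],"roll": 0,"jaw": 60},{"travel": [0,0,0],"roll": 0,"jaw": 50}]'

```text
clock: 4.7
tool_pos: [0.5482, 0.2805, 0.029]
orientation: [179.9, 0.1, 157.9]
force: [0.0, 0.1, 0.7]
opening: 0.0764
gripper_force: 0.0
```

Request:
apply_moves --targets '[{"travel": [0,0,0],"roll": 0,"jaw": 40},{"travel": [0,0,0],"roll": 0,"jaw": 30},{"travel": [0,0,0],"roll": 0,"jaw": 20},{"travel": [0,0,0],"roll": 0,"jaw": 20},{"travel": [0,0,0],"roll": 0,"jaw": 20}]'

```text
clock: 5.2
tool_pos: [0.5476, 0.2801, 0.0282]
orientation: [179.9, 0.0, 157.9]
force: [-0.8, 0.6, 4.2]
opening: 0.0458
gripper_force: 30.0
```

Gripped on the hub, with the opening at 45.8 mm. Next I'll lift and carry it above the spindle.

Request:
apply_moves --targets '[{"travel": [0,0,-15],"roll": 0,"jaw": 20},{"travel": [0,0,-30],"roll": 0,"jaw": 20},{"travel": [0,0,-40],"roll": 0,"jaw": 20},{"travel": [0,0,-45],"roll": 0,"jaw": 20},{"travel": [0,0,-45],"roll": 0,"jaw": 20},{"travel": [0,0,-30],"roll": 0,"jaw": 20},{"travel": [0,0,-15],"roll": 0,"jaw": 20},{"travel": [0,0,0],"roll": -3.5,"jaw": 20},{"travel": [0,0,0],"roll": 0,"jaw": 20}]'

```text
clock: 6.1
tool_pos: [0.5468, 0.2797, 0.2474]
orientation: [180.0, -0.0, 161.5]
force: [-0.5, 0.0, -3.2]
opening: 0.0459
gripper_force: 30.0
```

Run:
```python
from h import *
im,E=shot('wrist','pics/w4.png')
go(.5343,-.2191,.248,161.5)
```

```text
travel [-147.8 -476.3   -0.9] pos [546.6 279.5 246.8] yaw 161.35 roll -0.15
```

View pics/w4.png

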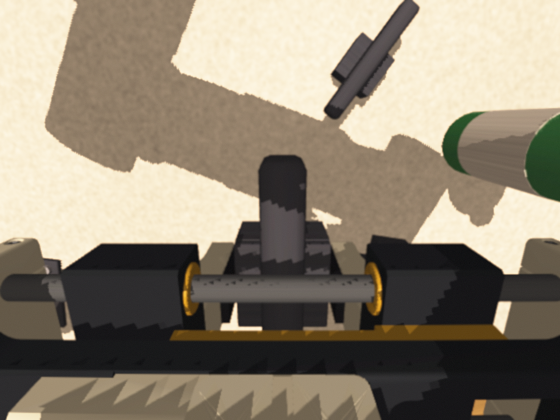

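The held bar's end is at rows 155 (lower edge) to about 168 (upper edge), column 283. The hub's front bottom edge is near row 222.

Run:
```python
from h import *
im,E=load('wrist'); T=pose(); b=T[2,3]-.0285
print(im[150:180:1,283].max(1).tolist()); print(im[214:246,250].max(1).tolist(), im[214:246,320].max(1).tolist())
for n,uv,z in [('barbot',(283,155.5),b+.034),('bartop',(283,168),b+.058),('hubbot',(250,222),b),('hubbot',(318,222),b),('hubtop',(250,236),b+.034),('L',(259.5,200),b+.058),('R',(306.5,200),b+.058)]:
    P=cast('wrist',E,[uv],z)[0]; print(n,((P-T[:3,3])@T[:3,:3]*1000).round(1))
```

```text
[153, 153, 154, 150, 120, 65, 34, 31, 31, 32, 34, 34, 36, 38, 40, 40, 41, 40, 41, 40, 41, 41, 42, 42, 42, 41, 40, 41, 41, 40]
[249, 249, 249, 249, 249, 249, 235, 151, 65, 43, 43, 44, 44, 45, 44, 44, 44, 44, 45, 44, 44, 45, 45, 44, 48, 64, 64, 47, 45, 53, 67, 79] [251, 249, 248, 248, 248, 249, 234, 150, 65, 40, 42, 45, 44, 45, 44, 44, 45, 44, 44, 44, 43, 45, 44, 41, 47, 64, 65, 50, 44, 50, 68, 80]
barbot [60.8 -0.3 -5.4]
bartop [ 59.1  -0.4 -29.4]
hubbot [ 18.6 -19.2  28.5]
hubbot [18.7 20.1 28.5]
hubtop [ 23.5 -15.6  -5.5]
L [ 47.3  -9.  -29.4]
R [ 47.4   8.3 -29.5]
```

Run:
```python
from h import *
im=cv2.imread('pics/w3.png'); 
T=np.eye(4);T[:3,:3]=R.from_euler('xyz',[180,0,158.46],degrees=True).as_matrix();T[:3,3]=[.5538,.2681,.2622]
E=T@np.array(ctrl.calibration('wrist')['hand_eye'])
print(im[148:200,278].max(1).tolist()); print(im[118:135,291].max(1).tolist()); print(im[225:240,290].max(1).tolist())
g=np.array([.5476,.2801,0]); d=np.array([-.9268,.3757,0])
for n,uv,z in [('hubnear',(278,156.),0),('hubnear34',(278,163),.034),('hubfar',(278,195.7),.034),('near34',(291,123),.034),('near58',(291,128),.058),('far58',(290,232.7),.058)]:
    print(n,(((cast('wrist',E,[uv],z)[0]-g)@d)*1000).round(1))
```

```text
[139, 138, 135, 135, 134, 136, 131, 107, 63, 33, 28, 31, 36, 36, 36, 36, 38, 35, 37, 36, 36, 39, 37, 37, 37, 37, 36, 38, 37, 36, 36, 38, 36, 37, 35, 36, 37, 37, 35, 37, 35, 36, 35, 36, 37, 35, 38, 61, 105, 134, 141, 157]
[137, 139, 139, 135, 116, 73, 42, 36, 39, 39, 39, 39, 38, 39, 39, 39, 39]
[78, 78, 78, 78, 76, 62, 41, 44, 118, 217, 244, 233, 181, 143, 135]
hubnear 19.1
hubnear34 14.7
hubfar -26.0
near34 61.4
near58 56.4
far58 -65.7
```

Request:
apply_moves --targets '[{"travel": [-9,-30,0],"roll": 0,"jaw": 20},{"travel": [-13,-42,0],"roll": 0,"jaw": 20},{"travel": [-14,-46,0],"roll": 0,"jaw": 20},{"travel": [-14,-46,0],"roll": 0,"jaw": 20},{"travel": [-14,-46,0],"roll": 0,"jaw": 20},{"travel": [-14,-46,0],"roll": 0,"jaw": 20},{"travel": [-14,-46,0],"roll": 0,"jaw": 20},{"travel": [-14,-46,0],"roll": 0,"jaw": 20},{"travel": [-14,-46,0],"roll": 0,"jaw": 20},{"travel": [-13,-44,0],"roll": 0,"jaw": 20}]'

```text
clock: 7.15
tool_pos: [0.5328, -0.1797, 0.2466]
orientation: [-180.0, -0.1, 161.3]
force: [0.7, -0.4, -3.1]
opening: 0.0456
gripper_force: 30.0
```

Request:
apply_moves --targets '[{"travel": [-9,-28,20],"roll": 0,"jaw": 20},{"travel": [-2.6,-10,20],"roll": 0,"jaw": 20},{"travel": [0,0,20],"roll": 0,"jaw": 20},{"travel": [0,0,0],"roll": 0,"jaw": 20},{"travel": [0,0,0],"roll": 0,"jaw": 20}]'

```text
clock: 7.65
tool_pos: [0.5323, -0.2175, 0.1871]
orientation: [-180.0, -0.1, 161.4]
force: [-0.2, -0.9, -2.5]
opening: 0.0457
gripper_force: 30.0
```

Run:
```python
from h import *
go(.5313,-.2181,.1385,161.5); print(ctrl.get_obs()['joint_pos'].round(1), ctrl.get_obs()['force'])
```

```text
travel [ 0.7 -0.9 48.6] pos [ 532.3 -217.5  187.1] yaw 161.38 roll -0.12
[  -2.7   14.   -17.1    0.   -59.  -105.9] [-0.18393398 -0.87057111 -2.4578033 ]
```

Request:
apply_moves --targets '[{"travel": [0.7,-0.9,10],"roll": 0,"jaw": 20},{"travel": [0,0,10],"roll": 0,"jaw": 20},{"travel": [0,0,4],"roll": 0,"jaw": 20},{"travel": [0,0,3],"roll": 0,"jaw": 20},{"travel": [0,0,2],"roll": 0,"jaw": 20},{"travel": [0,0,0],"roll": 0,"jaw": 20}]'

```text
clock: 8.25
tool_pos: [0.5317, -0.218, 0.1584]
orientation: [-180.0, -0.0, 161.4]
force: [0.1, -0.4, -3.1]
opening: 0.046
gripper_force: 30.0
```

Request:
apply_moves --targets '[{"travel": [0,0,2],"roll": 0,"jaw": 20},{"travel": [0,0,2],"roll": 0,"jaw": 20},{"travel": [0,0,2],"roll": 0,"jaw": 20},{"travel": [0,0,0],"roll": 0,"jaw": 20}]'

```text
clock: 8.65
tool_pos: [0.5315, -0.2181, 0.1522]
orientation: [-180.0, -0.0, 161.4]
force: [0.1, 0.3, -2.7]
opening: 0.0459
gripper_force: 30.0
```

Request:
apply_moves --targets '[{"travel": [0,0,3],"roll": 0,"jaw": 20},{"travel": [0,0,3],"roll": 0,"jaw": 20},{"travel": [0,0,3],"roll": 0,"jaw": 20},{"travel": [0,0,2.5],"roll": 0,"jaw": 20},{"travel": [0,0,0],"roll": 0,"jaw": 20}]'

```text
clock: 9.15
tool_pos: [0.5314, -0.218, 0.1405]
orientation: [-180.0, -0.0, 161.4]
force: [-0.4, 0.1, -2.9]
opening: 0.0459
gripper_force: 30.0
```

Request:
apply_moves --targets '[{"travel": [0,0,1.5],"roll": 0,"jaw": 20},{"travel": [0,0,1],"roll": 0,"jaw": 20},{"travel": [0,0,0],"roll": 0,"jaw": 20},{"travel": [0,0,0],"roll": 0,"jaw": 20}]'

```text
clock: 9.55
tool_pos: [0.5317, -0.2181, 0.1386]
orientation: [-180.0, 0.0, 161.4]
force: [-0.7, -0.7, -3.3]
opening: 0.0457
gripper_force: 30.0
```

Request:
apply_moves --targets '[{"travel": [0,0,1],"roll": 0,"jaw": 20},{"travel": [0,0,0.5],"roll": 0,"jaw": 20},{"travel": [0,0,0],"roll": 0,"jaw": 20},{"travel": [0,0,0],"roll": 0,"jaw": 20}]'

```text
clock: 9.95
tool_pos: [0.5319, -0.2182, 0.1382]
orientation: [-180.0, 0.1, 161.4]
force: [-2.7, 0.9, 4.8]
opening: 0.0461
gripper_force: 30.0
```

Contact at underside height 0.110 m means it's home, with the bar across the pipe. Now I'll turn it anticlockwise about the spindle axis.

Request:
apply_moves --targets '[{"travel": [0,-0.17,-0.3],"roll": -3,"jaw": 20},{"travel": [0,-0.33,0],"roll": -6,"jaw": 20},{"travel": [0,-0.33,0],"roll": -6,"jaw": 20},{"travel": [0,-0.33,0],"roll": -6,"jaw": 20},{"travel": [0,0,0],"roll": 0,"jaw": 20},{"travel": [0,0,0],"roll": 0,"jaw": 20}]'

```text
clock: 10.55
tool_pos: [0.5319, -0.2191, 0.1381]
orientation: [-180.0, 0.1, -177.7]
force: [-1.7, 3.7, 5.3]
opening: 0.0456
gripper_force: 30.0
```

Run:
```python
from h import *
o=ctrl.get_obs(); print(o['force'].round(1),o['moment'].round(2),o['tool_pos'].round(4),o['orientation'].round(1))
```

```text
[-1.7  3.7  5.3] [1.42 0.69 0.07] [ 0.5319 -0.2191  0.1381] [-1.800e+02  1.000e-01 -1.777e+02]
```

Request:
apply_moves --targets '[{"travel": [0,-0.33,0],"roll": -6,"jaw": 20},{"travel": [0,-0.33,0],"roll": -6,"jaw": 20},{"travel": [0,-0.33,0],"roll": -6,"jaw": 20},{"travel": [0,-0.33,0],"roll": -6,"jaw": 20},{"travel": [0,-0.33,0],"roll": -6,"jaw": 20},{"travel": [0,-0.33,0],"roll": -6,"jaw": 20},{"travel": [0,-0.33,0],"roll": -6,"jaw": 20},{"travel": [0,-0.33,0],"roll": -6,"jaw": 20},{"travel": [0,-0.33,0],"roll": -6,"jaw": 20},{"travel": [0,0,0],"roll": 0,"jaw": 20}]'

```text
clock: 11.55
tool_pos: [0.5334, -0.2216, 0.1382]
orientation: [-179.9, 0.0, -123.5]
force: [-1.0, 3.4, 5.0]
opening: 0.0458
gripper_force: 30.0
```

Request:
apply_moves --targets '[{"travel": [0,-0.11,0],"roll": -2,"jaw": 20},{"travel": [0,-0.11,0],"roll": -2,"jaw": 20},{"travel": [0,-0.05,0],"roll": -1,"jaw": 20},{"travel": [0,0,0],"roll": 0,"jaw": 20},{"travel": [0,0,0],"roll": 0,"jaw": 20}]'

```text
clock: 12.05
tool_pos: [0.5337, -0.2217, 0.1381]
orientation: [-179.9, 0.0, -118.7]
force: [-0.7, 4.1, 6.2]
opening: 0.0456
gripper_force: 30.0
```

Run:
```python
from h import *
o=ctrl.get_obs(); print(o['force'].round(1),o['moment'].round(2),o['tool_pos'].round(4),o['orientation'].round(1))
```

```text
[-0.7  4.1  6.2] [1.64 0.44 0.04] [ 0.5337 -0.2217  0.1381] [-179.9    0.  -118.7]
```

Request:
apply_moves --targets '[{"travel": [0,-0.11,0],"roll": -2,"jaw": 20},{"travel": [0,-0.11,0],"roll": -2,"jaw": 20},{"travel": [0,0,0],"roll": 0,"jaw": 20},{"travel": [0,0,0],"roll": 0,"jaw": 20}]'

```text
clock: 12.45
tool_pos: [0.5339, -0.2219, 0.1382]
orientation: [-179.9, 0.0, -114.7]
force: [-0.8, 3.2, 4.9]
opening: 0.046
gripper_force: 30.0
```

Run:
```python
from h import *
o=ctrl.get_obs(); print(o['force'].round(1),o['moment'].round(2),o['tool_pos'].round(4),o['orientation'].round(1))
```

```text
[-0.8  3.2  4.9] [ 1.54  0.43 -0.02] [ 0.5339 -0.2219  0.1382] [-179.9    0.  -114.7]
```

Request:
apply_moves --targets '[{"travel": [0,-0.11,0],"roll": -2,"jaw": 20},{"travel": [0,-0.11,0],"roll": -2,"jaw": 20},{"travel": [0,0,0],"roll": 0,"jaw": 20},{"travel": [0,0,0],"roll": 0,"jaw": 20}]'

```text
clock: 12.85
tool_pos: [0.534, -0.2219, 0.1381]
orientation: [-179.9, 0.0, -110.7]
force: [-1.2, 3.4, 5.5]
opening: 0.0456
gripper_force: 30.0
```

Run:
```python
from h import *
o=ctrl.get_obs(); print(o['force'].round(1),o['moment'].round(2),o['tool_pos'].round(4),o['orientation'].round(1))
```

```text
[-1.2  3.4  5.5] [1.54 0.6  0.  ] [ 0.534  -0.2219  0.1381] [-179.9    0.  -110.7]
```

Request:
apply_moves --targets '[{"travel": [0,-0.11,0],"roll": -2,"jaw": 20},{"travel": [0,-0.11,0],"roll": -2,"jaw": 20},{"travel": [0,0,0],"roll": 0,"jaw": 20}]'

```text
clock: 13.15
tool_pos: [0.534, -0.222, 0.1382]
orientation: [-179.9, 0.0, -106.8]
force: [-2.8, 4.4, 6.3]
opening: 0.0459
gripper_force: 30.1
```

Run:
```python
from h import *
o=ctrl.get_obs(); print(o['force'].round(1),o['moment'].round(2),o['tool_pos'].round(4),o['orientation'].round(1))
im,E=shot('scene','pics/s9.png')
b=cv2.resize(im[195:310,135:285],None,fx=4,fy=4,interpolation=cv2.INTER_CUBIC); cv2.imwrite('pics/s9c.png',b)
```

```text
[-2.8  4.4  6.3] [ 1.76  0.81 -0.8 ] [ 0.534  -0.222   0.1382] [-179.9    0.  -106.8]
```

Mz has reached -0.8 N m, so the spindle is against its open stop. I'll relax the twist within the play, release and lift off.

Request:
apply_moves --targets '[{"travel": [0,0.11,0],"roll": 2,"jaw": 20},{"travel": [0,0.11,0],"roll": 2,"jaw": 20},{"travel": [0,0,0],"roll": 0,"jaw": 45},{"travel": [0,0,0],"roll": 0,"jaw": 60},{"travel": [0,0,0],"roll": 0,"jaw": 75},{"travel": [0,0,0],"roll": 0,"jaw": 75},{"travel": [0,0,0],"roll": 0,"jaw": 75},{"travel": [0,0,-5],"roll": 0,"jaw": 75},{"travel": [0,0,-10],"roll": 0,"jaw": 75},{"travel": [0,0,-10],"roll": 0,"jaw": 75}]'

```text
clock: 14.2
tool_pos: [0.5335, -0.2222, 0.1634]
orientation: [-180.0, -0.0, -110.6]
force: [-0.4, 0.2, 0.2]
opening: 0.0748
gripper_force: 0.0
```

Request:
apply_moves --targets '[{"travel": [0,0,-20],"roll": 0,"jaw": 75},{"travel": [0,0,-30],"roll": 0,"jaw": 75},{"travel": [0,0,-40],"roll": 0,"jaw": 75},{"travel": [0,0,-40],"roll": 0,"jaw": 75},{"travel": [0,0,-30],"roll": 0,"jaw": 75},{"travel": [0,0,-20],"roll": 0,"jaw": 75},{"travel": [0,0,0],"roll": 0,"jaw": 75},{"travel": [0,0,0],"roll": 0,"jaw": 75}]'

```text
clock: 15.0
tool_pos: [0.5333, -0.2221, 0.3434]
orientation: [-179.9, 0.0, -110.6]
force: [-0.4, 0.1, -0.2]
opening: 0.0752
gripper_force: 0.0
```

Run:
```python
from h import *
im,E=shot('wrist','pics/w9.png'); go(.534,-.222,.36)
```

```text
travel [ -0.3  -1.  -17.6] pos [ 533.  -222.   342.4] yaw -110.59 roll None
```

View pics/w9.png

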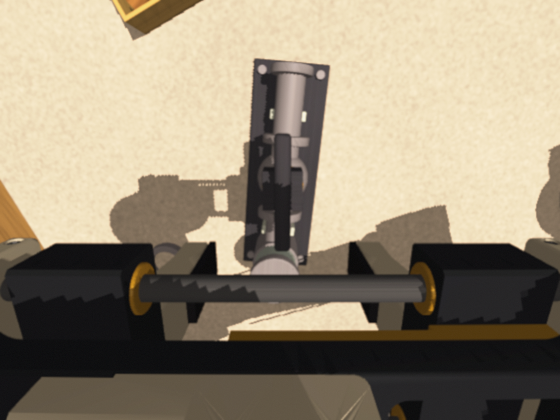

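The last view shows the handle on the spindle, its bar at (283,135–250) lying along the pipe within about 5°, with the gripper clear of it.

```bash
python3 -c "
from h import *
print(ctrl.close_job())"
```

```text
the job is handed in; nothing more can be done
None
```

I fitted the T-handle home on the spindle across the pipe, turned it anticlockwise to the stop so the bar lies along the pipe to within about 5°, released it and handed the job in at about 15 s; the hand-in returned no verdict.

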